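# Sort the bearing blocks and show the doubtful one to the inspection camera

## Robot

A 6-joint arm with a two-finger parallel gripper is mounted at the origin on a cart in front of the work surface, level with it; the furniture and walls round the work are solid. World frame = base frame: x ahead of the robot, y to its left, z up, the work surface at z = 0. Lengths are in m, angles in rad, forces in N, time in s.
With the tool pointing down it reaches from about 0.375 to 0.975 m from the base axis. Payload 3.8 kg.
Tool frame: the origin (TCP) lies at the very end of the fingers, on their centre line; the grasp point (between the pads) lies 19 mm behind it; z points along the fingers, y is the line along which they close (so a half turn about z gives the same grasp; the last joint's range is limited). The gripper opens to 85 mm and grips with 20 to 120 N. Pads are 22 mm wide; open, the fingers measure 114 mm over their backs; the gripper's body (76 mm by 85 mm) begins 54 mm behind the grasp point. The pads swing forward as they close: fully open they stand 13 mm farther back than shut.
Start: joints at [-1.331, 0.264, 1.604, -0, 1.274, -0.037], TCP at [0.184, -0.649, 0.208] pointing down, gripper open.
Joint ranges: [-2.63, 2.63], [-0.94, 2.18], [0.31, 2.57], [-1.31, 4.45], [0, 2.66], [-2.55, 2.55]. Speed limits (rad/s): [2.57, 2.57, 3.14, 3.14, 3.14, 3.14].

## Interface

Orientations are given as a rotation vector (axis times angle).
In Python, from workcell import bot gives the robot as it stands. The module is installed in compiled form; this text tells all that it offers.
- The arm moves only by the tool jog_arm, called after "Emit:" as name(argument=value, ...), one argument or row to a line, values as JSON. Schema: {"type":"object","properties":{"steps":{"type":"array","items":{"type":"object","properties":{"pos":{"type":"array","items":{"type":"number"},"minItems":3,"maxItems":3},"yaw":{"type":"number"}},"additionalProperties":false},"minItems":1,"maxItems":5},"finger_gap":{"type":"number"},"grip_force":{"type":"number"},"only":{"type":"string"},"quiet":{"type":"boolean"},"lines":{"type":"string"}},"required":["steps"],"additionalProperties":false}. steps is a list of rows, 1 to 5 of them, each an object with the fields pos (a list: dx, dy, dz in m), yaw (a turn about the tool's z in rad); a field left out counts as zero; each row shifts and turns the commanded pose from where the row before left it, along the tool's axes as they then stand; what a row does not reach is not made up. A row lasts 1/8 s, in which the tool goes at most 0.0625 m and 0.188 rad, less where a joint would pass 70% of its speed; a pose out of reach is approached as far as the arm can. finger_gap is the opening from 0.0 (shut) to 1.0 (fully open), set as the call begins (left out keeps the last). The fingers move at their own pace and stop on an object; grip_force is the grip in N (left out, the last holds). Time passes only in rows, so rows that do not move let the fingers close. The tool returns the time, the measured TCP pose, the force, the opening and the grip force at its end. only (a regular expression) keeps the lines of the reply that match it, lines (a string "A,B") keeps lines A to B, and quiet returns only ok. Input that does not fit is refused with a message, and nothing moves.
- bot.read_state(): the state, without advancing time (a new reading comes with each control period).
- bot.read_camera(name): name is "side" or "top"; returns the picture (480x640x3 uint8, red, green, blue); there is no depth.
- bot.camera_info(name): a dict with "intrinsics" (3x3 intrinsics, pixels), "k1" (the pictures are not rectified: a ray, as slopes to the right and down, at radius r is drawn at 1 + k1 r^2 times it, then the intrinsics apply), "extrinsics" (4x4, takes a point from camera to world coordinates). Camera axes: x right, y down, z forward; pixel columns grow to the right and rows downward; lengths in m; the calibration is good to about 2 mm. A picture is of the moment at which its call begins. camera_info takes no time and is no camera call.
- bot.finish_job(): hands the job in; it is judged then, once.
Trained networks look in the newest picture that a camera, given by its name, has taken for a name from the list of things; names that differ only in an ending like _2 or _b are one class to them, and where a whole thing is asked for, a point or a joint stands for the part that bears it (a point fixed in the world has none). Each returns a list of dicts, best first, with "conf" (0 to 1); they miss things now and then, are a little off and sometimes report something else, mostly with a low value. They report only what shows in the picture. A call takes as long as a camera call.
- bot.search_frame(camera, thing): "box" ([left, top, right, bottom] in pixels, round what is visible of it).
- bot.regions_of(camera, thing): "pixels" (480x640 bool, what is visible of it) and "box" ([left, top, right, bottom] in pixels, round what is visible of it).
- bot.spot_point(camera, thing): "pixel" ([row, column] in pixels: a listed point, or the origin of a listed thing).
The state is a dict: "time": time; "q": joint angles; "joint_vel": joint speeds; "joint_torque": joint torques, N m; "tool_pos": TCP position; "tcp_rot": TCP orientation; "wrist_force": force on the tool from outside, world axes, zero at the start; "torque": the same for the moment, N m; "width": opening from 0.0 (shut) to 1.0 (fully open); "grip_force": force on a finger pad.
Only numpy, scipy, OpenCV 4.12 (cv2) and the standard library are available. Lean on these libraries where they do the work, as an engineer would, in place of code of your own. Each camera call takes 0.05 s, during which the arm holds its last target. There are 200 camera calls.

## Task

Three bearing blocks stand on the studs of the plywood carrier, each with a coloured inspection tag on top: lift the green-tagged one over onto the studs of the green pass nest and the red-tagged one onto the studs of the red reject nest, each fully down flat on its plate and let go. Then pick up the yellow-tagged block, which is still in doubt, and present it to the inspection camera: hold it still in the air, right way up, with its bore centred on the lens and looking squarely into it, 120 mm in front of the lens (follow the camera's downward tilt), and finish while still holding it there. Leave the camera as it is set and the other things on the bench where they are.

Things in the scene. Friction and masses are not known exactly. Their poses are not given: they have to be found in the camera images.
- green_block: Grey iron bearing block, green tag on its top. Origin: centre of underside. Foot 34 (x) x 116 (y) x 12 mm (z up), two through slots 12 x 18 mm at y = +-44 mm fit over studs. Body 30 (x) x 50 mm (y), flat sides y = +-25 mm up to z 48 mm; ribs at their foot to y = +-33, z 23 mm. Top z 61 mm. 18 mm bore along x at z 31 mm. Grip from above across the 50 mm (y), tips at z 24 mm or higher. 0.3-0.6 kg.
- red_block: The same kind of bearing block as green_block, same sizes and axes, but with a red tag (24 x 22 mm) on its flat top. Origin: centre of its underside; x along the bore, y along the 116 mm foot, z up.
- yellow_block: The same kind of bearing block as green_block, same sizes and axes, but with a yellow tag (24 x 22 mm) on its flat top. Origin: centre of its underside; x along the bore, y along the 116 mm foot, z up.
- yellow_block_bore (a point): Centre of the yellow-tagged block's bore: the middle of the hole, halfway through the block, 31 mm above its underside; axes as the block's (x along the bore).
- carrier: Plywood board 136 (x) x 214 (y) x 15 mm, fixed on the bench; origin: centre of its underside. The three blocks stand on it side by side, 70 mm apart along its y, in any order, their long sides along its x, each on two 8 mm studs that rise 14 mm above the board. Low wire grips at both ends. A roof post stands at the bench's left end (x 0.64, y 0.27).
- green_nest_seat (a point): Nest for passed blocks: green steel plate 70 (x) x 132 (y) x 10 mm fixed on the bench, two upright 8 mm studs at y = +44 and -44 mm, rising 14 mm above the plate, tips tapered. This point: middle of the plate's top, where the centre of a seated block's underside lies; y from stud to stud, z up. A block fits either way round. It lies behind the 134 mm high vice.
- red_nest_seat (a point): Nest for rejected blocks: red steel plate 70 (x) x 132 (y) x 10 mm fixed on the bench, two upright 8 mm studs at y = +44 and -44 mm, rising 14 mm above the plate, tips tapered. This point: middle of the plate's top, where the centre of a seated block's underside lies; y from stud to stud, z up. A block fits either way round. It lies behind the 134 mm high vice.
- camera_lens (a point): Middle of the front of the inspection camera's lens, inside a 62 mm black ring with a white ring light, on a blue camera. It stands at the back of the bench on a grey foot (110 x 120 mm) and a steel column 331 mm tall, faces the robot and looks down by 0.15 to 0.5 rad. Axes of the head: -x is the viewing direction, y level, z up across it.
- camera_focus (a point): The point on the optical axis 120 mm in front of camera_lens, where the bore's centre is to be held; axes as for camera_lens: the block's x belongs along this x (either way round), the block's z along this z.
- glue_bottle: White glue bottle, 51 mm across, 83 mm tall, standing left of the vice; origin: centre of its underside. Leave alone.
- tape_measure: Yellow tape measure 38 x 72 x 62 mm, at the right; origin: centre of its underside. Leave alone.
- coach_bolt: Steel bolt standing on its hexagon head, 75 mm tall, at the right; origin: centre of its underside. Leave alone.

How it is judged:
By the outcome, as a careful person would: the job done as asked, in the order asked, and still so for the second after the job is handed in, while the arm keeps its last pose, push and grip.
It also fails if it takes over 67 s, if anything falls off the work surface, if the arm or the gripper's body presses on something with over 40 N, if the wrist force passes 120 N, or if a joint passes its speed limit or range.

## Working session

There is one attempt and no reset: what is moved stays moved. The work goes in short steps, Python scripts to look and compute and a tool call to move; the robot and the scene stay as the last step left them, time stands still between calls to the robot, and variables do not carry over. Pictures are saved under pics/ and viewed, at most 10 in all, crops included, and the job is handed in when it is done.

```bash
mkdir -p pics
```

Run:
```python
from workcell import bot
import cv2, numpy as np
for c in("side","top"):
    im=bot.read_camera(c); cv2.imwrite(f"pics/{c}0.png",im[:,:,::-1])
    i=bot.camera_info(c); print(c,np.round(i["intrinsics"],1).tolist(),i["k1"],np.round(i["extrinsics"],3).tolist())
    for t in["green_block","red_block","yellow_block","yellow_block_bore","carrier","green_nest_seat","red_nest_seat","camera_lens","camera_focus","glue_bottle","tape_measure","coach_bolt"]:
        print(t,[(round(d["conf"],2),np.round(d["pixel"],1).tolist()) for d in bot.spot_point(c,t)][:3])
s=bot.read_state();print(s)
```

```text
side [[620.9, 0.0, 319.3], [0.0, 620.9, 237.3], [0.0, 0.0, 1.0]] -0.015340280537372806 [[0.989, -0.039, 0.14, 0.348], [-0.144, -0.389, 0.91, -1.587], [0.018, -0.92, -0.391, 0.774], [0.0, 0.0, 0.0, 1.0]]
green_block [(0.81, [341.5, 291.3])]
red_block [(0.9, [307.4, 282.6])]
yellow_block [(0.66, [324.5, 288.1])]
yellow_block_bore [(0.72, [312.3, 288.7])]
carrier [(0.85, [331.5, 286.7])]
green_nest_seat [(0.96, [276.2, 340.2])]
red_nest_seat [(0.77, [258.9, 334.2])]
camera_lens [(0.93, [224.5, 383.5])]
camera_focus []
glue_bottle [(0.56, [250.6, 273.0])]
tape_measure [(0.95, [388.9, 275.7])]
coach_bolt [(0.79, [343.9, 380.7])]
top [[493.0, 0.0, 312.1], [0.0, 493.0, 243.5], [0.0, 0.0, 1.0]] -0.12888214396277628 [[-0.009, -0.998, 0.065, 0.482], [-1.0, 0.009, -0.008, -0.214], [0.007, -0.066, -0.998, 1.307], [0.0, 0.0, 0.0, 1.0]]
green_block [(0.83, [280.9, 378.7])]
red_block [(0.71, [282.0, 324.1])]
yellow_block [(0.55, [281.9, 352.7])]
yellow_block_bore [(0.96, [280.7, 355.1])]
carrier [(0.91, [278.4, 350.8]), (0.7, [296.9, 434.4]), (0.28, [202.6, 380.9])]
green_nest_seat [(0.81, [219.7, 
[... 284 characters left out ...]
0.39, [175.8, 333.0])]
{'time': 1.3, 'q': array([-1.33087249e+00,  2.63892648e-01,  1.60400644e+00,  2.29240264e-05,
        1.27372660e+00, -3.68934421e-02]), 'joint_vel': array([ 0.00089245,  0.00039013,  0.00093306,  0.0005097 , -0.00056481,
       -0.00011763]), 'joint_torque': array([-4.16926832e-04, -5.15063989e+01, -3.67721128e+01,  1.04949695e-04,
        1.04879382e-03, -4.66331997e-06]), 'tool_pos': array([ 0.18448047, -0.64928234,  0.2075812 ]), 'tcp_rot': array([-3.11151569e+00, -4.33421290e-01, -2.89947232e-05]), 'wrist_force': array([ 0.10693061,  0.53663577, -0.22868014]), 'torque': array([-0.02983635, -0.04625592,  0.01224824]), 'grip_force': 0.0, 'width': 0.9955832419547842}
```

View pics/side0.png

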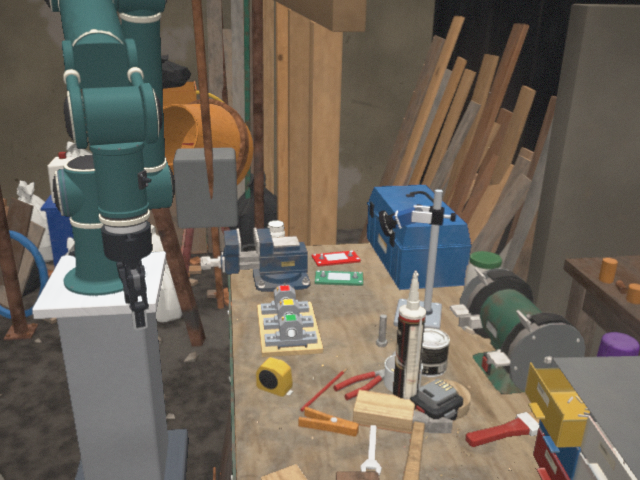

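View pics/top0.png

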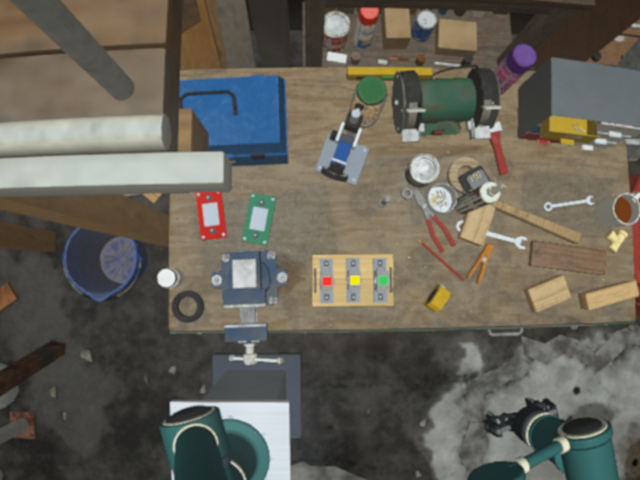

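The side view shows the carrier with the blocks at about (288,320), the red and green nests at (336,258) and (340,277) behind the vice, and the camera column at (433,260) with its head at (400,218). The top view shows the tags red (327,282), yellow (354,281) and green (383,281). It also has the red nest at (211,215), the green nest at (258,219) and the camera at (342,150).

Create h.py:
```python
from workcell import bot
import cv2, numpy as np
I={c:bot.camera_info(c) for c in("side","top")}
def ray(c,uv):
    i=I[c];p=cv2.undistortPoints(np.array([[uv]],float),i["intrinsics"],np.array([i["k1"],0,0,0,0.]))[0,0]
    E=i["extrinsics"];d=E[:3,:3]@[p[0],p[1],1];return E[:3,3],d/np.linalg.norm(d)
def plane(c,uv,z):
    o,d=ray(c,uv);return o+d*(z-o[2])/d[2]
def tri(us,ut):
    o,d=ray("side",us);p,e=ray("top",ut)
    s,t=np.linalg.lstsq(np.c_[d,-e],p-o,rcond=None)[0];a,b=o+s*d,p+t*e
    return (a+b)/2,np.linalg.norm(a-b)
def proj(c,P):
    i=I[c];E=np.linalg.inv(i["extrinsics"]);q=E[:3,:3]@P+E[:3,3]
    s=q[:2]/q[2];s=s*(1+i["k1"]*(s@s));return i["intrinsics"][:2,:2]@s+i["intrinsics"][:2,2]
H={"red":[(0,8),(172,180)],"green":[(45,85)],"yellow":[(22,33)]}
def cmask(im,col,box,s=110,v=60):
    h=cv2.cvtColor(im,cv2.COLOR_RGB2HSV);m=np.zeros(h.shape[:2],np.uint8)
    for a,b in H[col]: m|=cv2.inRange(h,(a,s,v),(b,255,255))
    z=np.zeros_like(m);l,t,r,b=map(int,box);z[t:b,l:r]=m[t:b,l:r];return z
def cen(m):
    n,l,st,c=cv2.connectedComponentsWithStats(m);k=1+np.argmax(st[1:,4]);return c[k],st[k,4]
```

Run:
```python
from h import *
ims={c:bot.read_camera(c) for c in I}
for col in("red","yellow","green"):
    P={}
    for c in I:
        b=bot.search_frame(c,col+"_block")[0]; P[c],a=cen(cmask(ims[c],col,b["box"])); print(col,c,round(b["conf"],2),np.round(b["box"]),np.round(P[c],1),a)
    X,e=tri(P["side"],P["top"]);print(col,"tag",np.round(X,4),"gap",round(e,4))
for col in("red","green"):
    P={}
    for c in I:
        r=bot.regions_of(c,col+"_nest_seat")
        if not r: print("none",c); continue
        r=r[0];m=r["pixels"].astype(np.uint8);l,t,rr,b=r["box"]
        cm=cmask(ims[c],col,(l-4,t-4,rr+4,b+4),90,40)
        for nm,mm in(("net",m),("col",cm)):
            pts=cv2.findNonZero(mm);rc=cv2.minAreaRect(cv2.convexHull(pts));q=cv2.boxPoints(rc)
            if c=="top":
                w=np.array([plane(c,x,0.01) for x in q]);e=[w[1]-w[0],w[2]-w[1]];e.sort(key=np.linalg.norm)
                print(col,nm,"ctr",np.round(w.mean(0),4),"sz",[round(np.linalg.norm(x),4) for x in e],"long yaw",round(np.arctan2(e[1][1],e[1][0]),3))
            P[c,nm]=np.array(rc[0])if c=="top" else cv2.convexHull(pts)[:,0].mean(0)
        s=bot.spot_point(c,col+"_nest_seat")[0]["pixel"][::-1];P[c]=s;print(c,np.round(r["box"]),"spot",np.round(s,1),"rect ctr",np.round(P[c,"col"],1))
    X,e=tri(P["side"],P["top"]);print(col,"nest seat tri",np.round(X,4),round(e,4))
sp={c:bot.spot_point(c,"camera_lens")[0]["pixel"][::-1] for c in I};print(sp,tri(sp["side"],sp["top"]))
r=bot.regions_of("top","carrier")[0]["pixels"].astype(np.uint8);rc=cv2.minAreaRect(cv2.findNonZero(r));q=[plane("top",x,.015) for x in cv2.boxPoints(rc)];print("carrier",np.round(q,4).tolist())
A=cv2.resize(ims["side"][180:330,360:480],None,fx=4,fy=4,interpolation=cv2.INTER_CUBIC)
B=cv2.resize(ims["top"][100:200,300:380],None,fx=4,fy=4,interpolation=cv2.INTER_CUBIC)
C=np.zeros((600,800,3),np.uint8);C[:,:480]=A;C[:400,480:]=B;cv2.imwrite("pics/cam1.png",C[:,:,::-1])
```

```text
red side 0.93 [258. 287. 312. 319.] [284.1 288.4] 35
red top 0.74 [319. 260. 334. 306.] [326.6 281. ] 87
red tag [ 0.469  -0.2585  0.0728] gap 0.0001
yellow side 0.73 [264. 300. 312. 332.] [287.8 301.9] 47
yellow top 0.82 [346. 262. 360. 302.] [354. 280.] 80
yellow tag [ 0.4709 -0.3273  0.0734] gap 0.0004
green side 0.84 [264. 314. 318. 346.] [290.3 317. ] 46
green top 0.92 [374. 261. 390. 304.] [383.  279.9] 76
green tag [ 0.4697 -0.3996  0.0754] gap 0.0004
side [309. 254. 363. 267.] spot [334.  257.6] rect ctr [336.6 258.5]
red net ctr [0.6461 0.0458 0.01  ] sz [np.float64(0.0712), np.float64(0.13)] long yaw -3.019
red col ctr [0.6464 0.0456 0.01  ] sz [np.float64(0.0734), np.float64(0.1314)] long yaw -3.012
top [193. 196. 224. 243.] spot [208.4 212.1] rect ctr [210.6 214.7]
red nest seat tri [0.6499 0.0534 0.0026] 0.0086
side [316. 270. 363. 288.] spot [339.7 276.8] rect ctr [340.7 278. ]
none topTraceback (most recent call last):
  File "<stdin>", line 22, in <module>
KeyError: 'top'
```

Run:
```python
from h import *
ims={c:bot.read_camera(c) for c in I}
P={}
for col,bt in(("red",(188,188,230,246)),("green",(236,188,280,248))):
  for c,b in(("top",bt),("side",(308,248,366,270) if col=="red" else (312,268,368,292))):
    m=cmask(ims[c],col,b,90,40);pts=cv2.convexHull(cv2.findNonZero(m))
    rc=cv2.minAreaRect(pts)
    M=cv2.moments(pts);P[c]=np.array([M["m10"]/M["m00"],M["m01"]/M["m00"]])
    if c=="top":
        w=np.array([plane(c,x,0.01) for x in cv2.boxPoints(rc)]);e=[w[1]-w[0],w[2]-w[1]];e.sort(key=np.linalg.norm)
        print(col,"ctr",np.round(w.mean(0),4),"sz",[round(np.linalg.norm(x),4) for x in e],"yaw",round(np.arctan2(e[1][1],e[1][0]),3))
  X,d=tri(P["side"],P["top"]);print(col,"tri",np.round(X,4),round(d,4), "side plane z10",np.round(plane("side",P["side"],.01),4))
  g=ims["top"][bt[1]:bt[3],bt[0]:bt[2]]
sp={c:[(round(s["conf"],2),np.round(s["pixel"][::-1],1)) for s in bot.spot_point(c,"camera_lens")] for c in I};print(sp,tri(sp["side"][0][1],sp["top"][0][1]))
for r in bot.regions_of("top","carrier")[:1]:
    rc=cv2.minAreaRect(cv2.findNonZero(r["pixels"].astype(np.uint8)));q=[plane("top",x,.015) for x in cv2.boxPoints(rc)];print("carrier",np.round(q,4).tolist())
A=cv2.resize(ims["side"][180:330,360:480],None,fx=4,fy=4,interpolation=cv2.INTER_CUBIC)
B=cv2.resize(ims["top"][100:200,300:380],None,fx=4,fy=4,interpolation=cv2.INTER_CUBIC)
C=np.zeros((600,800,3),np.uint8);C[:,:480]=A;C[:400,480:]=B;cv2.imwrite("pics/cam1.png",C[:,:,::-1])
```

```text
red ctr [0.6462 0.0453 0.01  ] sz [np.float64(0.0734), np.float64(0.1313)] yaw -3.019
red tri [0.6468 0.0464 0.0043] 0.0039 side plane z10 [0.6466 0.0344 0.01  ]
green ctr [ 0.6344 -0.082   0.01  ] sz [np.float64(0.0666), np.float64(0.1282)] yaw -0.184
green tri [ 0.6345 -0.0818  0.0048] 0.0004 side plane z10 [ 0.6328 -0.092   0.01  ]
{'side': [(0.68, array([384.1, 224.9]))], 'top': [(0.71, array([331.4, 174.7])), (0.7, array([352.6, 283.3]))]} (array([ 0.70494841, -0.266083  ,  0.23182673]), np.float64(0.0004542435990221962))
carrier [[0.5392, -0.2258, 0.015], [0.5372, -0.4365, 0.015], [0.4008, -0.4343, 0.015], [0.4033, -0.2245, 0.015]]
```

View pics/cam1.png

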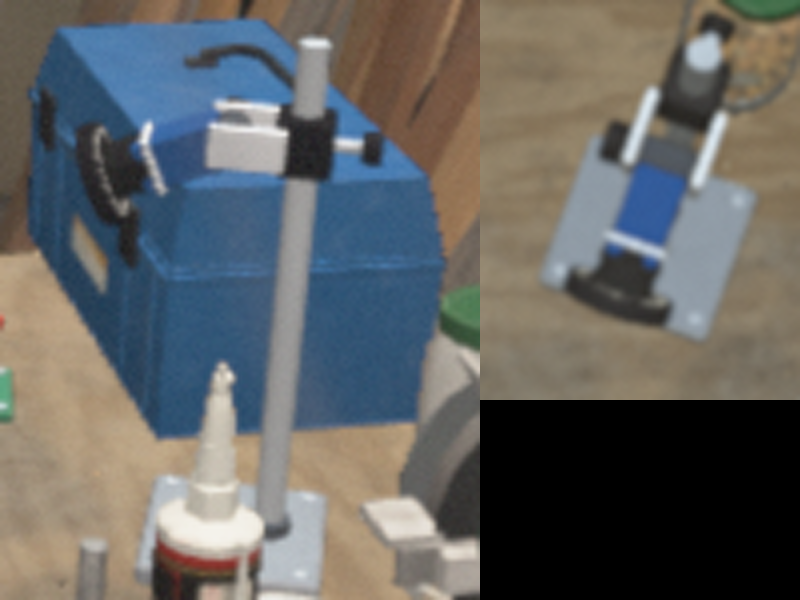

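Run:
```python
from h import *
print(tri((205,187),(229,170)),tri((205,187),(215,140)))
print(tri((433,195),(356,110)))
print(plane("top",(180,180),.01), proj("side",np.array([.64,.27,0])),proj("side",np.array([.64,.27,.6])),proj("top",np.array([.64,.27,0])),proj("top",np.array([.64,.27,.6])))
```

```text
(array([ 0.48664403, -0.08692688,  0.33384097]), np.float64(0.4103271034571523)) (array([ 0.51025307, -0.07542919,  0.35442593]), np.float64(0.4692208409642136))
(array([ 0.81168541, -0.31194985,  0.32170088]), np.float64(0.019602992858784384))
[0.74100423 0.12945322 0.01      ] [321.34968902 230.64754521] [325.43953416  39.43440471] [129.59919998 218.45071481] [ -5.60991901 174.05519328]
```

Emit:
jog_arm(
  steps=[
    {"pos": [0.05,0,0],"yaw": -0.18},
    {"pos": [0.05,0,0],"yaw": -0.18},
    {"yaw": -0.18},
    {"yaw": -0.18},
    {"yaw": -0.18},
  ],
  finger_gap=1.0,
  grip_force=60,
)

```text
time: 2.92
tool_pos: [0.2778, -0.6134, 0.2076]
tcp_rot: [2.608, 1.752, -0.0]
wrist_force: [0.2, 0.7, -0.5]
width: 0.998
grip_force: 0.0
```

Add to h.py:
```python
from scipy.spatial.transform import Rotation as Ro
def go(x,y,z,b):
    s=bot.read_state();R=Ro.from_rotvec(s["tcp_rot"]).as_matrix();d=R.T@(np.array([x,y,z])-s["tool_pos"])
    cur=np.arctan2(R[1,1],R[0,1]);t=-((b-cur+np.pi/2)%np.pi-np.pi/2)
    print("t",round(s["time"],2),"d",np.round(d,4),"turn",round(t,3),"bearing y",round(cur,4),"tilt",np.round(R[:,2],3),"q",np.round(s["q"],2),"w",round(s["width"],3),"g",round(s["grip_force"],1),"F",np.round(s["wrist_force"],1))
```

```bash
python3 -c "
from h import *
print(tri((335,15),(229,160)),tri((365,15),(229,188)))
go(.470,-.3995,.12,-.011)"
```

```text
(array([ 0.6150874 , -0.11199475,  0.69208944]), np.float64(0.02881549167630552)) (array([ 0.63147981, -0.11961961,  0.68556961]), np.float64(0.07375880361166595))
t 2.92 d [0.2707 0.0971 0.0876] turn -0.376 bearing y -0.3874 tilt [-0. -0. -1.] q [-1.18  0.26  1.61 -0.    1.27 -0.8 ] w 0.998 g 0.0 F [ 0.2  0.7 -0.5]
```

Emit:
jog_arm(
  steps=[
    {"pos": [0.055,0.02,0.01]},
    {"pos": [0.055,0.02,0.01]},
    {"pos": [0.055,0.02,0.01]},
    {"pos": [0.055,0.02,0.01]},
    {"pos": [0.05,0.017,0.02]},
  ],
)

```text
time: 3.55
tool_pos: [0.4727, -0.4006, 0.1485]
tcp_rot: [2.611, 1.742, 0.001]
wrist_force: [-0.3, 0.0, 1.2]
width: 1.006
grip_force: 0.0
```

Emit:
jog_arm(
  steps=[
    {"pos": [0,0,0.02],"yaw": -0.18},
    {"yaw": -0.18},
    {"yaw": -0.016},
  ],
)

```text
time: 3.92
tool_pos: [0.4708, -0.4012, 0.1273]
tcp_rot: [-2.242, -2.2, 0.0]
wrist_force: [0.0, 1.0, -0.7]
width: 1.002
grip_force: 0.0
```

```bash
python3 -c "
from h import *
go(.470,-.3995,.042,-.011)"
```

```text
t 3.92 d [ 0.0016 -0.0008  0.0853] turn -0.008 bearing y -0.0186 tilt [-0.  0. -1.] q [-0.75  0.22  1.81  0.    1.11 -0.73] w 1.002 g 0.0 F [ 0.   1.  -0.7]
```

Emit:
jog_arm(
  steps=[
    {"pos": [0.0016,0,0.03],"yaw": -0.008},
    {"pos": [0,0,0.03]},
    {"pos": [0,0,0.024]},
    {},
  ],
)

```text
time: 4.42
tool_pos: [0.4691, -0.3989, 0.0417]
tcp_rot: [-2.233, -2.204, 0.0]
wrist_force: [-0.5, 0.2, -0.1]
width: 0.999
grip_force: 0.0
```

Emit:
jog_arm(
  steps=[
    {},
    {},
    {},
    {},
  ],
  finger_gap=0.4,
  grip_force=60,
)

```text
time: 4.92
tool_pos: [0.471, -0.4002, 0.0443]
tcp_rot: [2.232, 2.209, 0.0]
wrist_force: [0.0, 0.4, -0.7]
width: 0.401
grip_force: 0.0
```

```bash
python3 -c "
from h import *
im=bot.read_camera('side');cv2.imwrite('pics/g1.png',cv2.resize(im[220:370,230:380],None,fx=4,fy=4,interpolation=cv2.INTER_CUBIC)[:,:,::-1])
go(.470,-.3995,.12,-.011)"
```

```text
t 4.97 d [ 0.0005 -0.0009 -0.0759] turn 0.001 bearing y -0.0101 tilt [ 0.001 -0.001 -1.   ] q [-0.74  0.3   1.88  0.    0.96 -0.73] w 0.396 g 0.0 F [-0.3 -0.2 -0.5]
```

View pics/g1.png

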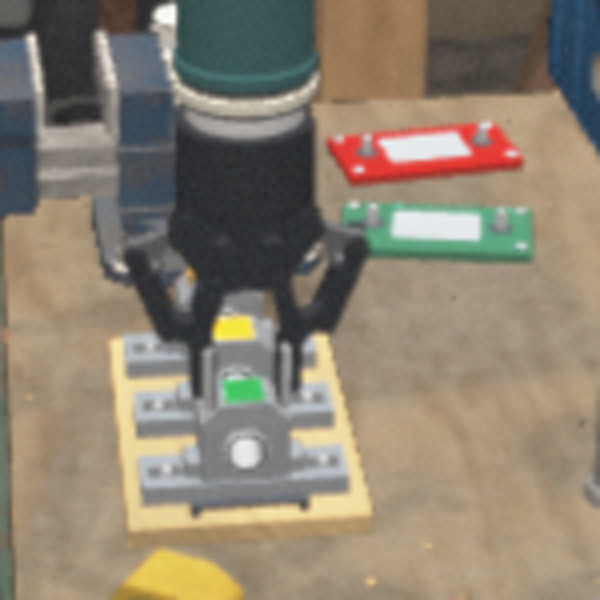

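```bash
python3 -c "
from h import *
for y in(-.4,-.365):
  for dx in(-.017,.017):
    for z in(.044,.08): print(y,dx,z,[np.round((proj('side',np.array([.47+dx,y,z]))-[230,220])*4) , np.round(proj('top',np.array([.47+dx,y,z])))])
im=bot.read_camera('top');cv2.imwrite('pics/g2.png',cv2.resize(im[230:330,290:410],None,fx=5,fy=5,interpolation=cv2.INTER_CUBIC)[:,:,::-1])
for c in I: print(c,[ (round(d['conf'],2),np.round(d['pixel'])) for d in bot.spot_point(c,'green_block')])
"
```

```text
-0.4 -0.017 0.044 [array([212., 439.]), array([381., 286.])]
-0.4 -0.017 0.08 [array([211., 383.]), array([383., 287.])]
-0.4 0.017 0.044 [array([272., 436.]), array([381., 273.])]
-0.4 0.017 0.08 [array([273., 379.]), array([383., 273.])]
-0.365 -0.017 0.044 [array([206., 407.]), array([368., 287.])]
-0.365 -0.017 0.08 [array([206., 352.]), array([370., 287.])]
-0.365 0.017 0.044 [array([266., 404.]), array([368., 273.])]
-0.365 0.017 0.08 [array([266., 348.]), array([369., 273.])]
side [(0.8, array([341., 287.])), (0.49, array([313., 289.]))]
top [(0.68, array([282., 379.]))]
```

View pics/g2.png

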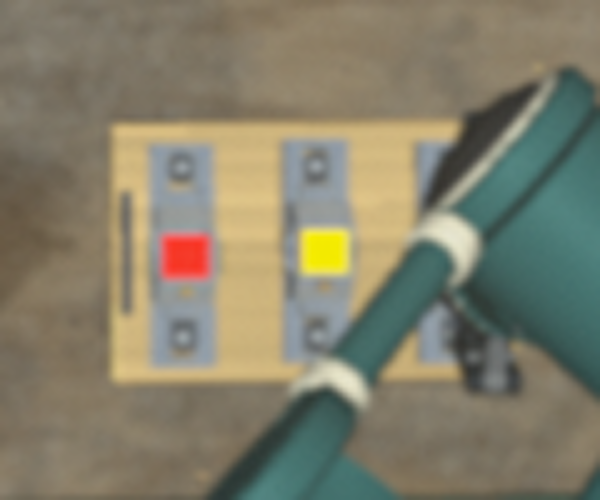

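```bash
python3 -c "
from h import *
im=bot.read_camera('side');cv2.imwrite('pics/g3.png',cv2.resize(im[290:350,260:330],None,fx=10,fy=10,interpolation=cv2.INTER_CUBIC)[:,:,::-1])
go(.47,-.4,.044,-.011)
for y in(-.4,): 
  for dx in (-.025,.025):
    for z in (.015,.027,.044,.063,.076): print(dx,z,np.round((proj('side',np.array([.47+dx,y-.015,z]))-[260,290])*10))
"
```

```text
t 5.17 d [-0.0001 -0.0007 -0.0004] turn 0.001 bearing y -0.01 tilt [-0.  0. -1.] q [-0.74  0.3   1.88  0.    0.96 -0.73] w 0.399 g 0.0 F [ 0.3 -0.3 -0.3]
-0.025 0.015 [200. 549.]
-0.025 0.027 [200. 502.]
-0.025 0.044 [199. 436.]
-0.025 0.063 [198. 362.]
-0.025 0.076 [198. 310.]
0.025 0.015 [424. 534.]
0.025 0.027 [424. 488.]
0.025 0.044 [425. 422.]
0.025 0.063 [425. 348.]
0.025 0.076 [426. 297.]
```

View pics/g3.png

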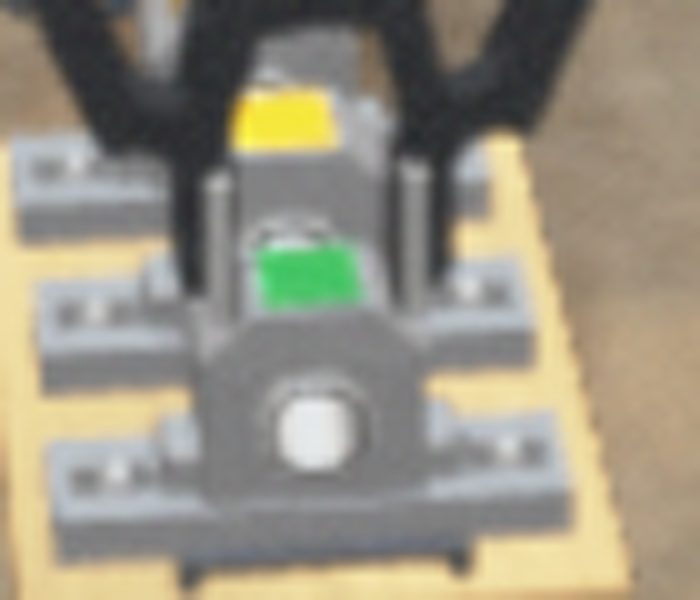

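```bash
python3 -c "
from h import *
for z in(.208,.24,.3): print(z,proj('side',np.array([.184,-.649,z])),proj('top',np.array([.184,-.649,z])))
a=cv2.imread('pics/side0.png')[240:340,90:180];b=cv2.imread('pics/top0.png')[380:470,470:590]
C=np.zeros((600,800,3),np.uint8);C[:500,:450]=cv2.resize(a,None,fx=5,fy=5);C[:262,450:]=cv2.resize(b,(350,262));cv2.imwrite('pics/tip.png',C)
"
```

```text
0.208 [137.69134461 332.92843597] [501.51326357 404.52811515]
0.24 [135.84399891 316.51627443] [506.97696648 408.13709654]
0.3 [132.26841617 284.64358764] [518.05766852 415.44864464]
```

View pics/tip.png

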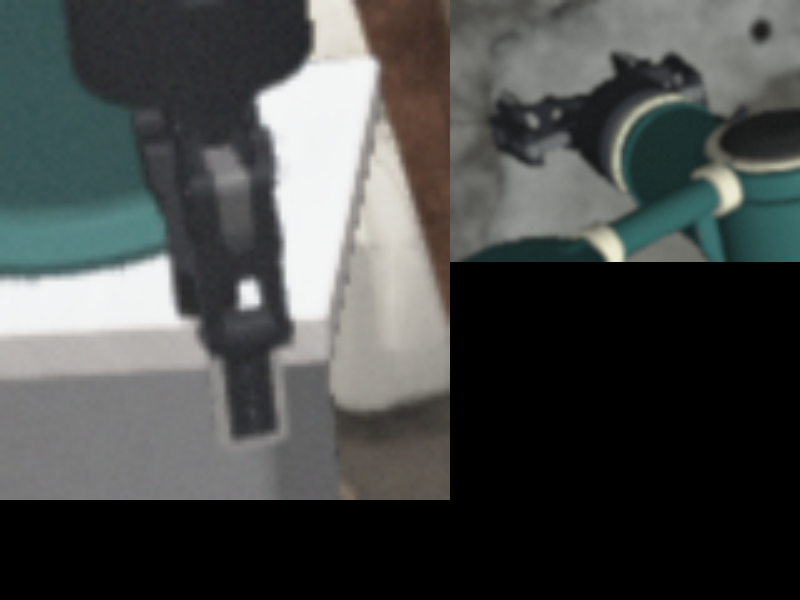

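```bash
python3 -c "
from h import *
for s in((262.5,281),(264,285),(273,301)):
  for t in((389,306),(386,300)): print(s,t,tri(s,t))
"
```

```text
(262.5, 281) (389, 306) (array([ 0.41021806, -0.39889998,  0.16739495]), np.float64(0.0005757634718370554))
(262.5, 281) (386, 300) (array([ 0.41726856, -0.39228048,  0.16351279]), np.float64(0.013982787566956631))
(264, 285) (389, 306) (array([ 0.41141761, -0.4004571 ,  0.15858892]), np.float64(0.002935210412378391))
(264, 285) (386, 300) (array([ 0.41852945, -0.39377723,  0.15458354]), np.float64(0.010554096401551824))
(273, 301) (389, 306) (array([ 0.41947178, -0.40713669,  0.12324846]), np.float64(0.023548911552528532))
(273, 301) (386, 300) (array([ 0.42685261, -0.40017862,  0.11865045]), np.float64(0.009776232539459438))
```

The fingertips stand about 30 mm higher than the reported TCP: the tip is at row 310 in the crop, about z 0.078. Triangulating a knuckle confirms that y is right. I'll open the gripper and go lower in guarded steps.

Emit:
jog_arm(
  steps=[
    {},
    {},
    {},
  ],
  finger_gap=1.0,
)

```text
time: 5.55
tool_pos: [0.4707, -0.3999, 0.0435]
tcp_rot: [-2.232, -2.21, -0.0]
wrist_force: [-0.0, -0.4, -0.2]
width: 0.995
grip_force: 0.0
```

Emit:
jog_arm(
  steps=[
    {"pos": [0,0,0.01]},
    {"pos": [0,0,0.01]},
    {"pos": [0,0,0.005]},
    {},
  ],
)

```text
time: 6.05
tool_pos: [0.4701, -0.3994, 0.0175]
tcp_rot: [-2.231, -2.209, 0.0]
wrist_force: [-0.3, -0.6, 0.2]
width: 0.998
grip_force: 0.0
```

Emit:
jog_arm(
  steps=[
    {"pos": [0,0,0.003]},
    {"pos": [0,0,0.003]},
    {},
  ],
)

```text
time: 6.42
tool_pos: [0.4706, -0.3998, 0.0124]
tcp_rot: [-2.232, -2.21, 0.0]
wrist_force: [-0.4, -0.3, 0.3]
width: 1.002
grip_force: 0.0
```

Emit:
jog_arm(
  steps=[
    {},
    {},
    {},
    {},
  ],
  finger_gap=0.3,
  grip_force=60,
)

```text
time: 6.92
tool_pos: [0.471, -0.4002, 0.013]
tcp_rot: [2.232, 2.21, -0.0]
wrist_force: [0.0, -0.6, 3.6]
width: 0.574
grip_force: 65.1
```

Emit:
jog_arm(
  steps=[
    {"pos": [0,0,-0.01]},
    {"pos": [0,0,-0.03]},
    {"pos": [0,0,-0.05]},
    {"pos": [0,0,-0.05]},
  ],
)

```text
time: 7.42
tool_pos: [0.4696, -0.3988, 0.1525]
tcp_rot: [-2.23, -2.208, 0.0]
wrist_force: [0.5, -1.0, -4.2]
width: 0.572
grip_force: 64.4
```

```bash
python3 -c "
from h import *
go(.6357,-.0824,.155,-.184)"
```

```text
t 7.42 d [ 0.3181  0.163  -0.0021] turn 0.174 bearing y -0.01 tilt [-0.002  0.002 -1.   ] q [-0.74  0.2   1.79  0.    1.16 -0.73] w 0.572 g 64.4 F [ 0.5 -1.  -4.2]
```

Emit:
jog_arm(
  steps=[
    {"pos": [0.03,0.015,0]},
    {"pos": [0.053,0.027,0]},
    {"pos": [0.053,0.027,0]},
    {"pos": [0.053,0.027,0]},
    {"pos": [0.053,0.027,0]},
  ],
)

```text
time: 8.05
tool_pos: [0.5957, -0.1571, 0.1518]
tcp_rot: [-2.232, -2.209, 0.001]
wrist_force: [0.6, -0.5, -4.2]
width: 0.573
grip_force: 64.4
```

Emit:
jog_arm(
  steps=[
    {"pos": [0.053,0.027,0]},
    {"pos": [0.023,0.012,0]},
    {"yaw": 0.174},
    {},
    {},
  ],
)

```text
time: 8.68
tool_pos: [0.6351, -0.0838, 0.152]
tcp_rot: [-2.413, -2.01, 0.001]
wrist_force: [0.7, 0.2, -4.6]
width: 0.568
grip_force: 64.4
```

Run:
```python
from h import *
go(.6357,-.0824,.155,-.184)
ims={c:bot.read_camera(c) for c in I};P={}
for c in I:
    b=bot.search_frame(c,"green_block"); print(c,[(round(x["conf"],2),np.round(x["box"])) for x in b[:2]])
for c,p in(("side",(330,225,350,270)),):
    pass
A=cv2.resize(ims["side"][200:300,280:380],None,fx=4,fy=4,interpolation=cv2.INTER_CUBIC)
B=cv2.resize(ims["top"][170:270,200:300],None,fx=4,fy=4,interpolation=cv2.INTER_CUBIC)
cv2.imwrite("pics/n1.png",np.hstack([A,B])[:,:,::-1])
```

```text
t 8.68 d [ 0.0014  0.0003 -0.003 ] turn 0.002 bearing y -0.1817 tilt [-0.001  0.    -1.   ] q [-0.17  0.24  1.74 -0.    1.16  0.01] w 0.568 g 64.4 F [ 0.7  0.2 -4.6]
side [(0.63, array([318., 204., 363., 231.]))]
top []
```

View pics/n1.png

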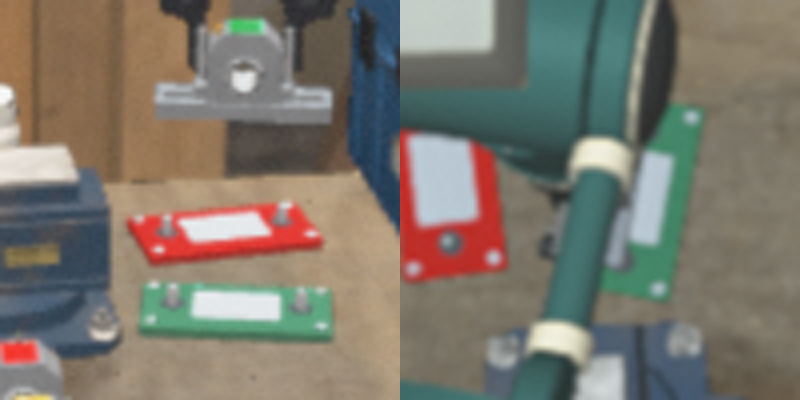

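Run:
```python
from h import *
im=bot.read_camera("side")
m=cmask(im,"green",(330,200,352,212),90,50);p,a=cen(m);s=bot.read_state();t=s["tool_pos"]
print("tag",p,a,"plane",np.round(plane("side",p,t[2]+.063),4),"tcp",np.round(t,4))
print("old tag side plane",np.round(plane("side",(317,290.3)if 0 else (290.3,317),.076),4))
for col,se,b in(("red",(.6462,.0455),.1226),("green",(.6344,-.082),-.184)):
    for k in(-1,1):
        P=np.array([se[0]+k*.044*np.cos(b),se[1]+k*.044*np.sin(b),.024]);q=P.copy();q[2]=.01
        print(col,k,"pred side n1",np.round((proj("side",P)-[280,200])*4),np.round((proj("side",q)-[280,200])*4),"top n1",np.round((proj("top",P)-[200,170])*4+[400,0]))
    c=np.array([*se,.01]);print([np.round((proj("side",c+[k*.066*np.cos(b)-l*.035*np.sin(b),k*.066*np.sin(b)+l*.035*np.cos(b),0])-[280,200])*4).tolist() for k,l in((-1,-1),(1,-1),(1,1),(-1,1))])
```

```text
tag [341.34782609 205.95652174] 23 plane [ 0.6358 -0.0849  0.2156] tcp [ 0.6357 -0.084   0.1526]
old tag side plane [ 0.4694 -0.4005  0.076 ]
red -1 pred side n1 [162. 214.] [161. 231.] top n1 [446. 242.]
red 1 pred side n1 [277. 203.] [276. 220.] top n1 [431. 110.]
[[145.0, 254.0], [319.0, 237.0], [290.0, 198.0], [120.0, 215.0]]
green -1 pred side n1 [169. 283.] [169. 301.] top n1 [619. 258.]
green 1 pred side n1 [298. 287.] [297. 306.] top n1 [644. 126.]
[[135.0, 323.0], [330.0, 330.0], [328.0, 284.0], [139.0, 278.0]]
```

Run:
```python
from h import *
im={c:cv2.imread(f"pics/{c}0.png")[:,:,::-1].copy() for c in I}
B={"red":dict(top=(190,190,230,246),side=(308,248,366,270)),"green":dict(top=(238,190,278,248),side=(312,268,368,292))}
for col in B:
    P={}
    for c in I:
        h=cv2.cvtColor(im[c],cv2.COLOR_RGB2HSV);w=cv2.inRange(h,(0,0,150),(180,60,255));z=np.zeros_like(w);l,t,r,b=B[col][c];z[t:b,l:r]=w[t:b,l:r]
        n,lab,st,ce=cv2.connectedComponentsWithStats(z);k=1+np.argmax(st[1:,4])
        g=im[c][...].min(2).astype(float)-60; g=np.clip(g,0,120)*(cv2.dilate((lab==k).astype(np.uint8),np.ones((3,3)))>0)
        yy,xx=np.mgrid[:480,:640];P[c]=np.array([(g*xx).sum(),(g*yy).sum()])/g.sum()
        print(col,c,np.round(P[c],2),st[k,4],np.round(plane(c,P[c],.01),4))
        if c=="top":
            rc=cv2.minAreaRect(cv2.findNonZero((lab==k).astype(np.uint8)));print(rc)
    print(tri(P["side"],P["top"]))
```

```text
red side [335.61 256.22] 116 [0.6489 0.0463 0.01  ]
red top [210.27 213.95] 329 [0.6482 0.0463 0.01  ]
((210.24618530273438, 213.96925354003906), (22.078182220458984, 14.884167671203613), 82.87498474121094)
(array([0.64854568, 0.04629439, 0.01001101]), np.float64(0.0007715158540008641))
green side [334.63 286.89] 335 [ 0.6136 -0.1453  0.01  ]
green top [258.27 218.46] 366 [ 0.6348 -0.0818  0.01  ]
((258.2115478515625, 218.4423065185547), (15.885406494140625, 23.14170265197754), 11.309932708740234)
(array([ 0.63259328, -0.07738278, -0.02573426]), np.float64(0.01278075607690272))
```

Run:
```python
from h import *
im=cv2.imread("pics/side0.png")[:,:,::-1].copy()
l,t,r,b=324,271,354,282
g=np.clip(im.min(2).astype(float)-110,0,120);z=np.zeros_like(g);z[t:b,l:r]=g[t:b,l:r]
n,lab,st,ce=cv2.connectedComponentsWithStats((z>30).astype(np.uint8));k=1+np.argmax(st[1:,4]);z*=cv2.dilate((lab==k).astype(np.uint8),np.ones((3,3)))
yy,xx=np.mgrid[:480,:640];P=np.array([(z*xx).sum(),(z*yy).sum()])/z.sum()
print(P,st[k],plane("side",P,.01),tri(P,(258.27,218.46)))
```

```text
[338.61979197 275.8742601 ] [328 272  22   8 159] [ 0.63545574 -0.08201132  0.01      ] (array([ 0.63514241, -0.08178517,  0.00987363]), np.float64(0.0007049409652165214))
```

Add to h.py:
```python
def avg(n=6):
    L=[]
    for _ in range(n): bot.read_camera("side");s=bot.read_state();L.append(np.r_[s["tool_pos"],(Ro.from_rotvec(s["tcp_rot"]).as_matrix()[:,1])])
    m=np.mean(L,0);print("avg",np.round(m[:3],4),"std",np.round(np.std(L,0)[:3],4),"bearing",round(np.arctan2(m[4],m[3]),4));return m
```

```text
(no output)
```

Emit:
jog_arm(
  steps=[
    {"pos": [0,0,0.04]},
    {"pos": [0,0,0.04]},
    {"pos": [0,0,0.03]},
    {"pos": [0,0,0.012]},
    {},
  ],
)

```text
time: 9.55
tool_pos: [0.6353, -0.0836, 0.03]
tcp_rot: [-2.415, -2.007, 0.002]
wrist_force: [-0.8, -0.5, -3.6]
width: 0.572
grip_force: 64.2
```

```bash
python3 -c "
from h import *
avg();go(.6361,-.0815,.028,-.184)
im=bot.read_camera('side');m=cmask(im,'green',(325,230,357,268),90,50);p,a=cen(m);print(p,a,plane('side',p,bot.read_state()['tool_pos'][2]+.063))"
```

```text
avg [ 0.6373 -0.0838  0.0323] std [0.0004 0.0001 0.0005] bearing -0.184
t 9.85 d [ 0.002  -0.0015  0.0043] turn 0.0 bearing y -0.1839 tilt [ 0.003 -0.    -1.   ] q [-0.17  0.36  1.83  0.    0.95  0.01] w 0.569 g 64.2 F [-0.5 -0.6 -4. ]
[340.5 248. ] 24 [ 0.63748137 -0.08468306  0.09501925]
```

Emit:
jog_arm(
  steps=[
    {"pos": [0.002,-0.0019,0]},
    {},
  ],
)

```text
time: 10.15
tool_pos: [0.6341, -0.081, 0.0307]
tcp_rot: [-2.416, -2.008, 0.0]
wrist_force: [0.5, -0.2, -4.1]
width: 0.574
grip_force: 64.3
```

Emit:
jog_arm(
  steps=[
    {"pos": [0,0,0.006]},
    {"pos": [0,0,0.004]},
    {},
  ],
)

```text
time: 10.52
tool_pos: [0.6336, -0.0811, 0.0196]
tcp_rot: [-2.415, -2.007, 0.002]
wrist_force: [0.3, -0.1, -3.5]
width: 0.57
grip_force: 64.4
```

```bash
python3 -c "
from h import *
avg();go(.6361,-.0815,.0078,-.184)"
```

```text
avg [ 0.6343 -0.0812  0.0205] std [0.0002 0.     0.0003] bearing -0.184
t 10.82 d [0.0001 0.0016 0.013 ] turn -0.0 bearing y -0.184 tilt [ 0. -0. -1.] q [-0.17  0.37  1.84  0.    0.93  0.02] w 0.569 g 64.4 F [ 0.9 -0.6 -4.7]
```

Emit:
jog_arm(
  steps=[
    {"pos": [0,0.001,0.003]},
    {"pos": [0,0,0.003]},
    {},
  ],
)

```text
time: 11.2
tool_pos: [0.6348, -0.0813, 0.014]
tcp_rot: [-2.416, -2.007, 0.001]
wrist_force: [0.4, 0.5, -3.0]
width: 0.574
grip_force: 64.4
```

Emit:
jog_arm(
  steps=[
    {"pos": [0,0,0.003]},
    {"pos": [0,0,0.002]},
    {},
  ],
)

```text
time: 11.58
tool_pos: [0.635, -0.0814, 0.0092]
tcp_rot: [-2.416, -2.008, 0.001]
wrist_force: [0.5, -0.3, -4.3]
width: 0.572
grip_force: 64.4
```

Emit:
jog_arm(
  steps=[
    {"pos": [0,0,0.001]},
    {},
  ],
)

```text
time: 11.82
tool_pos: [0.6353, -0.0814, 0.0086]
tcp_rot: [-2.416, -2.008, 0.0]
wrist_force: [0.0, -0.0, -4.3]
width: 0.571
grip_force: 64.4
```

On the studs without any contact force. I'll go down the last 1–2 mm.

Emit:
jog_arm(
  steps=[
    {"pos": [0,0,0.001]},
    {},
  ],
)

```text
time: 12.08
tool_pos: [0.6355, -0.0814, 0.0081]
tcp_rot: [2.416, 2.008, 0.0]
wrist_force: [-0.7, -1.0, -1.8]
width: 0.568
grip_force: 64.7
```

Emit:
jog_arm(
  steps=[
    {"pos": [0,0,0.001]},
    {},
  ],
)

```text
time: 12.32
tool_pos: [0.6355, -0.0815, 0.0081]
tcp_rot: [2.416, 2.008, 0.0]
wrist_force: [-4.0, 1.1, 5.4]
width: 0.572
grip_force: 65.7
```

Emit:
jog_arm(
  steps=[
    {},
    {},
    {},
  ],
  finger_gap=1.0,
)

```text
time: 12.7
tool_pos: [0.6357, -0.0815, 0.0067]
tcp_rot: [2.416, 2.008, 0.001]
wrist_force: [-0.4, -0.4, -0.1]
width: 0.998
grip_force: 0.0
```

Emit:
jog_arm(
  steps=[
    {"pos": [0,0,-0.02]},
    {"pos": [0,0,-0.05]},
    {"pos": [0,0,-0.06]},
    {"pos": [0,0,-0.02]},
  ],
)

```text
time: 13.2
tool_pos: [0.6389, -0.082, 0.1638]
tcp_rot: [2.41, 2.003, 0.011]
wrist_force: [-0.3, -0.5, 1.0]
width: 0.993
grip_force: 0.0
```

Run:
```python
from h import *
# red grasp: offset as for green (tcp - tag = .0013,-.0004)
go(.470,-.2595,.12,-.011)
im=bot.read_camera('side');m=cmask(im,'green',(325,230,360,285),90,50)
b=bot.search_frame('side','green_block');print([(round(x['conf'],2),np.round(x['box'])) for x in b])
cv2.imwrite('pics/n2.png',cv2.resize(im[200:300,280:380],None,fx=6,fy=6,interpolation=cv2.INTER_CUBIC)[:,:,::-1])
```

```text
t 13.2 d [-0.2054 -0.1341  0.0424] turn -0.173 bearing y -0.184 tilt [ 0.01  -0.002 -1.   ] q [-0.17  0.23  1.73  0.    1.17  0.02] w 0.993 g 0.0 F [-0.3 -0.5  1. ]
[(0.76, array([317., 255., 357., 281.]))]
```

View pics/n2.png

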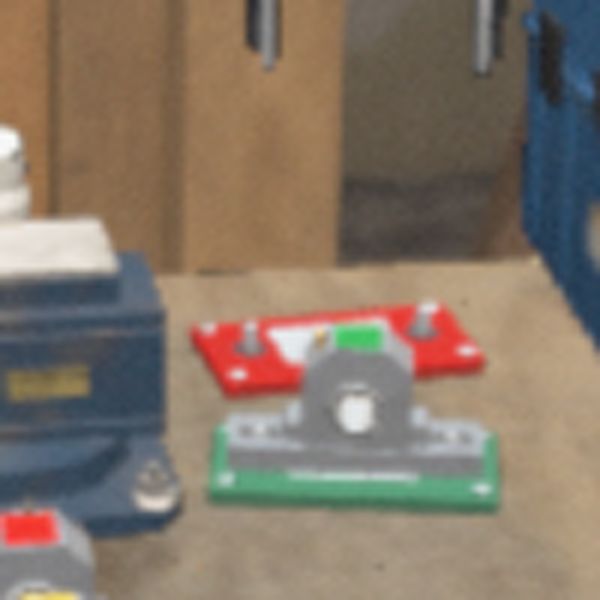

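Green sits flat on its plate with the studs in the slots, around (355,440) in the crop. Next is red.

Emit:
jog_arm(
  steps=[
    {"pos": [-0.041,-0.027,0]},
    {"pos": [-0.041,-0.027,0]},
    {"pos": [-0.041,-0.027,0]},
    {"pos": [-0.041,-0.027,0]},
    {"pos": [-0.041,-0.026,0]},
  ],
)

```text
time: 13.92
tool_pos: [0.4634, -0.2584, 0.1542]
tcp_rot: [-2.413, -2.006, 0.002]
wrist_force: [0.4, -1.1, -0.0]
width: 1.003
grip_force: 0.0
```

Emit:
jog_arm(
  steps=[
    {"yaw": -0.173},
    {},
    {},
  ],
)

```text
time: 14.3
tool_pos: [0.4656, -0.2577, 0.1554]
tcp_rot: [-2.235, -2.205, 0.001]
wrist_force: [0.1, -0.0, -0.6]
width: 1.002
grip_force: 0.0
```

```bash
python3 -c "
from h import *
avg(4);go(.470,-.2595,.013,-.011)"
```

```text
avg [ 0.4662 -0.2578  0.156 ] std [0.0002 0.0001 0.0002] bearing -0.0115
t 14.5 d [-0.0016  0.0037  0.1433] turn 0.0 bearing y -0.0109 tilt [-0.  0. -1.] q [-0.55  0.03  1.96  0.    1.14 -0.54] w 1.006 g 0.0 F [ 1.  -0.5  0. ]
```

Emit:
jog_arm(
  steps=[
    {"pos": [-0.0015,0.0035,0.05]},
    {"pos": [0,0,0.05]},
    {"pos": [0,0,0.03]},
    {"pos": [0,0,0.013]},
    {},
  ],
)

```text
time: 15.12
tool_pos: [0.4694, -0.2596, 0.0131]
tcp_rot: [-2.233, -2.208, 0.0]
wrist_force: [-0.7, 0.2, 0.5]
width: 1.001
grip_force: 0.0
```

Emit:
jog_arm(
  steps=[
    {},
    {},
    {},
    {},
  ],
  finger_gap=0.3,
  grip_force=60,
)

```text
time: 15.62
tool_pos: [0.4709, -0.2609, 0.0155]
tcp_rot: [2.231, 2.207, 0.001]
wrist_force: [0.1, -0.5, 6.6]
width: 0.57
grip_force: 65.1
```

Emit:
jog_arm(
  steps=[
    {"pos": [0,0,-0.01]},
    {"pos": [0,0,-0.04]},
    {"pos": [0,0,-0.05]},
    {"pos": [0,0,-0.05]},
    {},
  ],
)

```text
time: 16.25
tool_pos: [0.4726, -0.2618, 0.1689]
tcp_rot: [2.227, 2.202, 0.004]
wrist_force: [0.3, 0.6, -4.5]
width: 0.571
grip_force: 64.5
```

```bash
python3 -c "
from h import *
avg(3);go(.650,.0448,.165,.124)"
```

```text
avg [ 0.4692 -0.2597  0.1635] std [0.0011 0.0007 0.0016] bearing -0.011
t 16.4 d [ 0.3058  0.1786 -0.0033] turn -0.135 bearing y -0.011 tilt [-0.003  0.002 -1.   ] q [-0.55  0.04  1.95  0.    1.16 -0.54] w 0.57 g 64.4 F [-0.1  0.9 -5.3]
```

Emit:
jog_arm(
  steps=[
    {"pos": [0.03,0.017,0]},
    {"pos": [0.05,0.029,0]},
    {"pos": [0.05,0.029,0]},
    {"pos": [0.05,0.029,0]},
    {"pos": [0.05,0.029,0]},
  ],
)

```text
time: 17.02
tool_pos: [0.6034, -0.0296, 0.1599]
tcp_rot: [-2.231, -2.206, 0.006]
wrist_force: [0.8, -0.3, -2.6]
width: 0.573
grip_force: 64.2
```

Emit:
jog_arm(
  steps=[
    {"pos": [0.05,0.029,0]},
    {"pos": [0.026,0.0166,0]},
    {"yaw": -0.135},
    {"pos": [0,0,0.02]},
    {},
  ],
)

```text
time: 17.65
tool_pos: [0.6474, 0.0436, 0.1379]
tcp_rot: [-2.078, -2.347, 0.011]
wrist_force: [0.5, 0.4, -4.6]
width: 0.571
grip_force: 64.1
```

```bash
python3 -c "
from h import *
avg(5);go(.650,.0448,.165,.124)
im=bot.read_camera('side');m=cmask(im,'red',(320,180,350,222),90,50);p,a=cen(m);print(p,a,plane('side',p,bot.read_state()['tool_pos'][2]+.063))
print('old',plane('side',(284.1,288.4)[::1],.076))"
```

```text
avg [0.6504 0.0435 0.1421] std [0.0011 0.0001 0.0016] bearing 0.1221
t 17.9 d [ 0.0014 -0.0015 -0.0211] turn -0.001 bearing y 0.1226 tilt [ 0.001  0.    -1.   ] q [ 0.03  0.27  1.72  0.    1.15 -0.09] w 0.573 g 64.1 F [ 1.1 -0.3 -4.6]
[338.63636364 193.54545455] 33 [0.65042275 0.0382457  0.20725098]
old [ 0.46837534 -0.26434177  0.076     ]
```

Add to h.py:
```python
def wcen(im,col,box):
    f=im.astype(float);R,G,B=f[...,0],f[...,1],f[...,2]
    w={"red":R-np.maximum(G,B),"green":G-np.maximum(R,B),"yellow":np.minimum(R,G)-B}[col]
    z=np.zeros_like(w);l,t,r,b=map(int,box);z[t:b,l:r]=np.clip(w[t:b,l:r]-30,0,None)
    yy,xx=np.mgrid[:480,:640];return np.array([(z*xx).sum(),(z*yy).sum()])/z.sum()
```

Run:
```python
from h import *
o={c:cv2.imread(f"pics/{c}0.png")[:,:,::-1].copy() for c in I}
for col,bs,bt in(("red",(278,283,292,293),(319,274,334,288)),("yellow",(280,297,296,307),(346,273,362,287)),("green",(282,312,299,322),(375,273,391,287))):
    s,t=wcen(o["side"],col,bs),wcen(o["top"],col,bt);print(col,s,t,np.round(tri(s,t)[0],4),"side z76",np.round(plane("side",s,.076),4),"top",np.round(plane("top",t,.076),4))
s=wcen(bot.read_camera("side"),"red",(328,187,350,201));print(s,plane("side",s,.142+.063))
m=avg(4);print(plane("side",s,m[2]+.063))
```

```text
red [284.24411203 287.65642903] [326.69348659 280.82075629] [ 0.4693 -0.2587  0.075 ] side z76 [ 0.4691 -0.2606  0.076 ] top [ 0.4693 -0.2587  0.076 ]
yellow [287.70910921 301.63261198] [354.58509946 279.79240506] [ 0.471  -0.3285  0.0749] side z76 [ 0.4706 -0.3305  0.076 ] top [ 0.4711 -0.3284  0.076 ]
green [290.24900901 317.11027027] [382.70996441 279.94167655] [ 0.4697 -0.3991  0.0749] side z76 [ 0.4693 -0.401   0.076 ] top [ 0.47   -0.3989  0.076 ]
[338.58792651 193.56780402] [0.65145421 0.04452633 0.205     ]
avg [0.6519 0.0439 0.1443] std [0.0001 0.0001 0.0001] bearing 0.1235
[0.65024867 0.03804132 0.20726027]
```

Emit:
jog_arm(
  steps=[
    {"pos": [0.0017,-0.002,0.03]},
    {"pos": [0,0,0.04]},
    {"pos": [0,0,0.03]},
    {"pos": [0,0,0.014]},
    {},
  ],
)

```text
time: 18.82
tool_pos: [0.6486, 0.0455, 0.0287]
tcp_rot: [-2.079, -2.354, 0.002]
wrist_force: [0.7, 0.1, -4.5]
width: 0.573
grip_force: 64.1
```

Emit:
jog_arm(
  steps=[
    {},
    {},
    {},
  ],
)

```text
time: 19.2
tool_pos: [0.6503, 0.0455, 0.0309]
tcp_rot: [2.079, 2.354, 0.002]
wrist_force: [-0.6, -0.4, -3.2]
width: 0.573
grip_force: 64.1
```

```bash
python3 -c "
from h import *
m=avg(3);go(.6497,.0454,.009,.123)
s=wcen(bot.read_camera('side'),'red',(328,225,350,245));print(s,plane('side',s,m[2]+.063))"
```

```text
avg [0.6498 0.0455 0.0303] std [0.0002 0.     0.0002] bearing 0.124
t 19.35 d [-0.0001  0.0001  0.0211] turn 0.001 bearing y 0.124 tilt [ 0.001  0.    -1.   ] q [ 0.03  0.38  1.81  0.    0.96 -0.09] w 0.572 g 64.1 F [ 0.9 -0.1 -3.9]
[336.55963303 230.74416776] [0.64835793 0.04091535 0.09331552]
```

Emit:
jog_arm(
  steps=[
    {"pos": [0,0,0.008]},
    {"pos": [0,0,0.004]},
    {},
  ],
)

```text
time: 19.77
tool_pos: [0.6484, 0.0454, 0.0165]
tcp_rot: [-2.079, -2.354, 0.002]
wrist_force: [0.7, -0.9, -4.6]
width: 0.569
grip_force: 64.3
```

Emit:
jog_arm(
  steps=[
    {"pos": [0,0,0.003]},
    {"pos": [0,0,0.002]},
    {},
  ],
)

```text
time: 20.15
tool_pos: [0.6492, 0.0455, 0.0124]
tcp_rot: [-2.079, -2.355, 0.0]
wrist_force: [-0.4, 0.2, -4.6]
width: 0.571
grip_force: 64.3
```

Emit:
jog_arm(
  steps=[
    {"pos": [0,0,0.002]},
    {},
    {},
  ],
)

```text
time: 20.52
tool_pos: [0.6494, 0.0455, 0.0106]
tcp_rot: [2.079, 2.355, 0.0]
wrist_force: [0.1, 0.4, -2.6]
width: 0.57
grip_force: 64.3
```

Emit:
jog_arm(
  steps=[
    {"pos": [0,0,0.0015]},
    {},
    {},
  ],
)

```text
time: 20.9
tool_pos: [0.6494, 0.0455, 0.0106]
tcp_rot: [2.079, 2.355, 0.0]
wrist_force: [-4.2, -0.2, 5.2]
width: 0.57
grip_force: 65.3
```

Emit:
jog_arm(
  steps=[
    {"pos": [0,0,0.001]},
    {},
    {},
  ],
)

```text
time: 21.28
tool_pos: [0.6494, 0.0455, 0.0106]
tcp_rot: [2.079, 2.355, 0.0]
wrist_force: [-7.7, -1.3, 11.2]
width: 0.572
grip_force: 66.0
```

Emit:
jog_arm(
  steps=[
    {},
    {},
    {},
  ],
  finger_gap=1.0,
)

```text
time: 21.65
tool_pos: [0.6496, 0.0454, 0.0081]
tcp_rot: [2.079, 2.354, 0.001]
wrist_force: [-0.3, -0.7, -0.2]
width: 1.0
grip_force: 0.0
```

Emit:
jog_arm(
  steps=[
    {"pos": [0,0,-0.02]},
    {"pos": [0,0,-0.05]},
    {"pos": [0,0,-0.06]},
    {"pos": [0,0,-0.02]},
    {},
  ],
)

```text
time: 22.28
tool_pos: [0.6512, 0.0456, 0.1616]
tcp_rot: [2.077, 2.352, 0.006]
wrist_force: [0.2, 0.2, -0.3]
width: 0.997
grip_force: 0.0
```

Run:
```python
from h import *
go(.4712,-.3295,.155,-.011)
im=bot.read_camera('side')
for c,b in(('red',(328,236,348,250)),('green',(330,250,348,262))):
    s=wcen(im,c,b);print(c,s,plane('side',s,.070),proj('side',np.array([.6485,.0463,.070])),proj('side',np.array([.6351,-.0818,.070])))
```

```text
t 22.27 d [-0.3499 -0.2251  0.0055] turn 0.135 bearing y 0.124 tilt [ 0.006  0.    -1.   ] q [ 0.03  0.25  1.71 -0.    1.18 -0.09] w 0.997 g 0.0 F [ 0.2  0.2 -0.3]
red [336.37891986 237.23286876] [0.64971777 0.04788429 0.07      ] [336.0579626 237.4615605] [339.15595029 256.03148052]
green [339.24249084 255.68278388] [ 0.63572733 -0.07959087  0.07      ] [336.0579626 237.4615605] [339.15595029 256.03148052]
```

Red is seated as well: its tag projects to row 237.2, against 237.5 expected. Next is yellow.

Emit:
jog_arm(
  steps=[
    {"pos": [-0.03,-0.02,0]},
    {"pos": [-0.05,-0.032,0]},
    {"pos": [-0.05,-0.032,0]},
    {"pos": [-0.05,-0.032,0]},
    {"pos": [-0.05,-0.032,0]},
  ],
)

```text
time: 22.95
tool_pos: [0.5279, -0.2017, 0.1548]
tcp_rot: [-2.076, -2.351, 0.003]
wrist_force: [-0.2, -0.4, 0.3]
width: 0.999
grip_force: 0.0
```

Emit:
jog_arm(
  steps=[
    {"pos": [-0.05,-0.032,0]},
    {"pos": [-0.05,-0.032,0]},
    {"pos": [-0.02,-0.013,0],"yaw": 0.135},
    {},
    {},
  ],
)

```text
time: 23.58
tool_pos: [0.4686, -0.3283, 0.1561]
tcp_rot: [-2.229, -2.208, -0.0]
wrist_force: [-0.3, 0.7, 0.4]
width: 0.997
grip_force: 0.0
```

```bash
python3 -c "
from h import *
avg(3);go(.4712,-.329,.013,-.011)"
```

```text
avg [ 0.4693 -0.3282  0.157 ] std [0.0002 0.0001 0.0003] bearing -0.0087
t 23.73 d [-0.0008  0.0017  0.1444] turn 0.002 bearing y -0.0085 tilt [-0.001  0.001 -1.   ] q [-0.65  0.11  1.88  0.    1.15 -0.65] w 0.998 g 0.0 F [ 0.2 -0.4  0.3]
```

Emit:
jog_arm(
  steps=[
    {"pos": [-0.0008,0.0017,0.05],"yaw": 0.002},
    {"pos": [0,0,0.05]},
    {"pos": [0,0,0.03]},
    {"pos": [0,0,0.014]},
    {},
  ],
)

```text
time: 24.35
tool_pos: [0.471, -0.3296, 0.0135]
tcp_rot: [-2.233, -2.207, 0.0]
wrist_force: [0.9, -0.9, 0.1]
width: 0.999
grip_force: 0.0
```

Emit:
jog_arm(
  steps=[
    {},
    {},
    {},
    {},
  ],
  finger_gap=0.3,
  grip_force=80,
)

```text
time: 24.85
tool_pos: [0.4726, -0.3318, 0.0163]
tcp_rot: [2.233, 2.204, 0.001]
wrist_force: [0.3, -0.2, 5.9]
width: 0.566
grip_force: 86.1
```

```bash
python3 -c "
from h import *
avg(3)"
```

```text
avg [ 0.4726 -0.3318  0.0163] std [0. 0. 0.] bearing -0.013
```

Emit:
jog_arm(
  steps=[
    {"pos": [0,0,-0.01]},
    {"pos": [0,0,-0.04]},
    {"pos": [0,0,-0.05]},
    {"pos": [0,0,-0.05]},
    {},
  ],
)

```text
time: 25.62
tool_pos: [0.4738, -0.3326, 0.1695]
tcp_rot: [2.229, 2.2, 0.002]
wrist_force: [0.1, -0.7, -4.2]
width: 0.565
grip_force: 85.7
```

Run:
```python
from h import *
for c,(l,t,r,b) in(("side",(374,204,428,240)),("top",(316,108,364,184))):
    im=cv2.imread(f"pics/{c}0.png")[t:b,l:r,::-1].astype(int);R,G,B=im[...,0],im[...,1],im[...,2];print(c,l,t)
    for y in range(b-t):
        print(t+y,"".join("#" if max(p)<62 else "W" if min(p)>150 else "b" if p[2]>p[0]*1.9 and p[2]<p[1]*2.6 and p[1]*1.75<p[2] else "t" if p[2]>p[0]*1.7 else "g" if max(p)<110 else "." for p in im[y]))
```

```text
side 374 204
204 tttttttttttttttttttttttttttttttttttttttt......tttttttt
205 ttttttttttttttttttttttttttttttttttttttt.WWWWWWWWW...tt
206 ttttttttttttttttttttttttttttttttttttttt.WWWWWWWWWWWWWW
207 ttttttttttttttttttttttttttttttttttttttt..WWWWWWWWWWWWW
208 ttttttttttttttttttttttttttttttttttttttttt......WWWWWWW
209 ttttttttttttttttttttttttttttttttttttttttt.......WWWWWW
210 tttttttttgtttttttttttt.Wtttttttttttttt...........WWWWW
211 ttttttg###ggttttttttt.WW.tttttttttttt.WWWWWWWWWWWWWWWW
212 tttttg###g..gttttttttWWW.tttttttttttt..WWWWWWWWWWWWWWW
213 ttttt####g...gtttttggWWWttttttttttttt..WWWWWWWWWWWWWWW
214 tttttg###.Wgggttgg#g.WW.ttttttttttttt..WWWWWWWWWWWWWWW
215 tttttg###g.gggg###gg.WW.ttttttttttttt..WWWWWWWWWWWWWWW
216 tttttg###gg#######ttt.W.ttttttttttttt.WWWWWWWWWWWWWWWW
217 ttgtt####gg#######ttt.W.ttttttttttttt.WWWWWWWWWWWWWWWW
218 tttgg####gg#######gtt.WW.tttttttttttt.WWWWWWWWWWWWWWWW
219 ttttt#####gg#######gt..W.ttttttttttt..WWWWWWWWWWWWWWWW
220 tttttg####gg########gg.WW.tttttttttt..WWWWWWWWWWWWWWWW
221 tttttt####gg##########g.W.ttttttttttt.WWWWWWWWWWWWWWWW
222 tttttt####gg#########
[... 4376 characters left out ...]
...........
171 .....g######ggggg#########g.....................
172 ....gg#######ggggggg######g.....................
173 .....ggg######gggggg######gg....................
174 .......gg#######gggggg##gggg....................
175 ........ggg######gggg###ggg.....................
176 ..........ggg###########gggggggg................
177 ............gggg###########gg##g.....W..........
178 ..............gggg#############g....WWWW........
179 .................gggg#########g.....WWWW........
180 ....................ggggg#####g.....WWWW........
181 ........................ggggggg.....WWW.........
182 ................................................
183 ................................................
```

Create fit.py:
```python
from h import *
from scipy.optimize import least_squares
S=[(380,211),(379,212),(378.5,213),(379,214),(379,215),(379,216),(378.6,217),(378.4,218),(378.6,219),(379.1,220),(379.5,221),(379.5,222),(379.5,223),(379.5,224),(380.5,225),(380.5,226),(380.5,227),(381.5,228),(381.5,229),(382.5,230),(382.5,231),(383.5,232),(383.5,233),(384.5,234),(385.5,235),(382.7,210.2),(385.6,211),(386.4,212),(387.4,213)]
T=[(321.5,169),(320.6,170),(320.6,171),(319.9,172),(321,173),(323,174),(324.3,175),(326.3,176),(328.5,177),(330.5,178),(333.5,179),(337,180),(341,181.3),(345,181.6),(347,180),(347.3,179),(347.7,178),(347.7,177),(346,175.5),(323.5,167.3)]
def axes(yaw,t):
    x=np.array([np.cos(yaw)*np.cos(t),np.sin(yaw)*np.cos(t),np.sin(t)]);y=np.array([-np.sin(yaw),np.cos(yaw),0]);return x,y,np.cross(x,y)
def hull(c,p):
    x,y,z=axes(p[3],p[4]);a=np.linspace(0,2*np.pi,72)
    L=[proj(c,p[:3]+x*d+.031*(np.cos(k)*y+np.sin(k)*z)) for d in(0,p[5]) for k in a]
    return cv2.convexHull(np.array(L,np.float32))
def res(p):
    r=[cv2.pointPolygonTest(hull(c,p),(float(u),float(v)),True) for c,Q in(("side",S),("top",T)) for u,v in Q]
    return np.r_[r,(p[5]-.012)/.006]
if __name__=="__main__":
    for t0 in(.2,.4):
        f=least_squares(res,[.705,-.266,.232,-.31,t0,.01],x_scale=[.002,.002,.002,.03,.05,.003],loss="soft_l1",f_scale=.5,diff_step=1e-3)
        J=np.linalg.inv(f.jac.T@f.jac);print(np.round(f.x,4),"rms",round(np.sqrt(np.mean(res(f.x)**2)),2),"sd",np.round(np.sqrt(np.diag(J))*.5,4))
    C=f.x[:3]
    w=lambda uv,z:plane("top",uv,z)
    a,b=w((320.5,170.5),.23),w((347,179),.23);print("major yaw",np.arctan2(*(a-b)[:2][::-1])-np.pi/2, "len",np.linalg.norm(a-b))
    a,b=w((332,158),.27),w((345.5,163.2),.27);print("band yaw",np.arctan2(*(a-b)[:2][::-1])-np.pi/2)
    col=w((356,112.5),.331);print("col",col,"yaw col-lens",np.arctan2(*(col-C)[:2][::-1]))
    # tilt: band centre (side) with vertical plane through lens at yaw; band in top
    for us,ut in(((398.3,219.3),(338.7,160.6)),):
        X,g=tri(us,ut);print("band tri",X,g,"tilt",np.arctan2((X-C)[2],np.hypot(*(X-C)[:2])),"yaw",np.arctan2(*(X-C)[:2][::-1]))
```

```bash
python3 fit.py
```

```text
[ 0.7012 -0.2703  0.2368 -0.3508  0.3995  0.0107] rms 0.44 sd [0.0006 0.0005 0.0009 0.0176 0.0229 0.0012]
[ 0.7012 -0.2703  0.2368 -0.3508  0.3996  0.0107] rms 0.44 sd [0.0006 0.0005 0.0009 0.0176 0.0229 0.0012]
major yaw -0.3216108940217046 len 0.06168115524200025
band yaw -0.3805196852518824
col [ 0.81331076 -0.31324889  0.331     ] yaw col-lens -0.3654262581397278
band tri [ 0.73304815 -0.28167293  0.25082217] 0.0021582909166085592 tilt 0.39248044531888904 yaw -0.3414985610425423
```

The ring fit gives the lens at (0.701,-0.270,0.237), yaw -0.355 and tilt 0.40. The white band and the column position agree with it. Next I'll lift the block high and turn it to the camera's heading.

Emit:
jog_arm(
  steps=[
    {"pos": [0,0,-0.04],"yaw": -0.18},
    {"pos": [0,0,-0.06],"yaw": -0.18},
    {"pos": [0,0,-0.06],"yaw": -0.18},
    {"pos": [0,0,-0.06],"yaw": -0.18},
    {"pos": [0,0,-0.035],"yaw": -0.18},
  ],
)

```text
time: 26.25
tool_pos: [0.471, -0.3305, 0.4203]
tcp_rot: [1.044, 2.962, -0.0]
wrist_force: [-0.6, -0.1, -4.5]
width: 0.566
grip_force: 85.6
```

Emit:
jog_arm(
  steps=[
    {"yaw": -0.18},
    {"yaw": -0.147},
    {},
    {},
  ],
)

```text
time: 26.75
tool_pos: [0.4707, -0.3302, 0.4171]
tcp_rot: [-0.561, -3.088, -0.002]
wrist_force: [-0.1, 0.1, -4.7]
width: 0.566
grip_force: 85.5
```

```bash
python3 -c "
from h import *
avg(2);go(.80,-.272,.42,1.216)"
```

```text
avg [ 0.4708 -0.3303  0.4178] std [0.0001 0.     0.0002] bearing 1.2123
t 26.85 d [-0.2878  0.17   -0.0023] turn -0.003 bearing y 1.2125 tilt [-0.001  0.001 -1.   ] q [-0.66  0.02  1.5   0.    1.62 -1.87] w 0.571 g 85.5 F [ 0.3  0.1 -3.8]
```

Emit:
jog_arm(
  steps=[
    {"pos": [-0.038,0.023,0]},
    {"pos": [-0.05,0.0295,0]},
    {"pos": [-0.05,0.0295,0]},
    {"pos": [-0.05,0.0295,0]},
    {"pos": [-0.05,0.0295,0]},
  ],
)

```text
time: 27.48
tool_pos: [0.7451, -0.2811, 0.4186]
tcp_rot: [-0.559, -3.091, 0.0]
wrist_force: [-0.3, -0.6, -3.6]
width: 0.565
grip_force: 85.5
```

Emit:
jog_arm(
  steps=[
    {"pos": [-0.05,0.029,0]},
    {},
    {},
  ],
)

```text
time: 27.85
tool_pos: [0.8004, -0.2718, 0.4164]
tcp_rot: [-0.557, -3.088, -0.0]
wrist_force: [-1.3, -1.0, -4.0]
width: 0.566
grip_force: 85.4
```

```bash
python3 -c "
from h import *
go(.864,-.294,.42,1.216)"
```

```text
t 27.85 d [-0.0673  0.0014 -0.0038] turn -0.002 bearing y 1.2137 tilt [-0.004  0.001 -1.   ] q [-0.36  0.61  0.76 -0.    1.78 -1.57] w 0.566 g 85.4 F [-1.3 -1.  -4. ]
```

Emit:
jog_arm(
  steps=[
    {"pos": [-0.04,0,0]},
    {"pos": [-0.03,0,0]},
    {"pos": [-0.03,0,0]},
    {"pos": [-0.03,0,0]},
  ],
)

```text
time: 28.35
tool_pos: [0.8903, -0.3072, 0.3994]
tcp_rot: [0.554, 3.06, -0.008]
wrist_force: [0.3, 0.9, -4.1]
width: 0.568
grip_force: 85.6
```

```bash
python3 -c "
from h import *
go(.864,-.294,.42,1.216)"
```

```text
t 28.35 d [ 0.0286  0.0032 -0.0216] turn -0.003 bearing y 1.2129 tilt [ 0.03  -0.01  -0.999] q [-0.36  0.89  0.32  0.    1.9  -1.57] w 0.568 g 85.6 F [ 0.3  0.9 -4.1]
```

The overreach does tilt the tool, straight toward the camera's heading, and the tilt stays. I'll continue out and up.

Emit:
jog_arm(
  steps=[
    {"pos": [-0.05,0,-0.03]},
    {"pos": [-0.05,0,-0.03]},
    {"pos": [-0.05,0,-0.03]},
    {"pos": [-0.05,0,-0.03]},
    {"pos": [-0.05,0,-0.03]},
  ],
)

```text
time: 28.98
tool_pos: [0.9288, -0.3255, 0.4609]
tcp_rot: [0.517, 2.868, -0.052]
wrist_force: [0.6, -0.0, -3.4]
width: 0.563
grip_force: 85.5
```

```bash
python3 -c "
from h import *
go(.864,-.294,.42,1.216)"
```

```text
t 28.98 d [0.0791 0.0067 0.0235] turn -0.001 bearing y 1.2147 tilt [ 0.215 -0.075 -0.974] q [-0.36  0.84  0.31  0.01  1.76 -1.58] w 0.563 g 85.5 F [ 0.6 -0.  -3.4]
```

Emit:
jog_arm(
  steps=[
    {"pos": [-0.05,0,-0.03]},
    {"pos": [-0.05,0,-0.03]},
    {"pos": [-0.05,0,-0.03]},
    {},
  ],
)

```text
time: 29.48
tool_pos: [0.941, -0.3328, 0.5153]
tcp_rot: [0.497, 2.753, -0.077]
wrist_force: [-1.1, 0.1, -3.9]
width: 0.569
grip_force: 85.8
```

```bash
python3 -c "
from h import *
s=bot.read_state();z=Ro.from_rotvec(s['tcp_rot']).as_matrix()[:,2];print(np.arcsin(np.hypot(z[0],z[1])),np.arctan2(z[1],z[0]));go(.864,-.294,.42,1.216)"
```

```text
0.3479256478199373 -0.33633656863261496
t 29.48 d [0.1131 0.0089 0.0604] turn -0.001 bearing y 1.215 tilt [ 0.322 -0.113 -0.94 ] q [-0.37  0.79  0.31  0.01  1.69 -1.58] w 0.569 g 85.8 F [-1.1  0.1 -3.9]
```

Emit:
jog_arm(
  steps=[
    {"pos": [-0.04,0,-0.025]},
    {"pos": [-0.02,0,-0.012]},
    {},
    {},
  ],
)

```text
time: 29.98
tool_pos: [0.9438, -0.3347, 0.5368]
tcp_rot: [0.489, 2.711, -0.086]
wrist_force: [-0.3, 0.3, -3.3]
width: 0.566
grip_force: 85.6
```

```bash
python3 -c "
from h import *
from fit import axes
s=bot.read_state();R=Ro.from_rotvec(s['tcp_rot']).as_matrix();z=R[:,2];print(np.arcsin(np.hypot(z[0],z[1])),np.arctan2(z[1],z[0]))
x,y,zz=axes(-.355,.398);print('R',np.round(R,3),'want y',y,'x',-x)
C=np.array([.7012,-.2703,.2368]);f=C-.12*x;bore=s['tool_pos']+R@[0,0,-.0297];print('focus',f,'bore',bore,'d tool',np.round(R.T@(f-bore),4),'d head',np.round(np.array([x,y,zz])@(f-bore),4))"
```

```text
0.39030672117969917 -0.33624164911014676
R [[-0.866  0.348  0.359]
 [ 0.325  0.938 -0.126]
 [-0.38   0.008 -0.925]] want y [0.34759037 0.93764649 0.        ] x [-0.86435815  0.320422   -0.38757544]
focus [ 0.59747702 -0.23184936  0.19029095] bore [ 0.93311732 -0.33101068  0.56429674] d tool [ 0.4651 -0.0267  0.2129] d head [-0.4668 -0.0237 -0.2094]
```

Emit:
jog_arm(
  steps=[
    {"pos": [0.03,-0.013,0.035]},
    {"pos": [0.04,-0.0137,0.035]},
    {"pos": [0.055,0,0]},
    {"pos": [0.055,0,0]},
    {"pos": [0.055,0,0]},
  ],
)

```text
time: 30.6
tool_pos: [0.7566, -0.2915, 0.3855]
tcp_rot: [0.489, 2.711, -0.086]
wrist_force: [0.8, -0.4, -2.6]
width: 0.567
grip_force: 85.4
```

Emit:
jog_arm(
  steps=[
    {"pos": [0.055,0,0]},
    {"pos": [0.055,0,0]},
    {"pos": [0.055,0,0]},
    {"pos": [0.03,0,0]},
    {},
  ],
)

```text
time: 31.22
tool_pos: [0.5869, -0.2276, 0.3107]
tcp_rot: [0.49, 2.714, -0.085]
wrist_force: [0.2, 0.0, -3.5]
width: 0.566
grip_force: 85.5Traceback (most recent call last):
```

Create chk.py:
```python
from h import *
from fit import axes
import sys
m=[];Rs=[]
for _ in range(5):
    im=bot.read_camera("side");s=bot.read_state();m.append(s["tool_pos"]);Rs.append(s["tcp_rot"])
R=Ro.from_rotvec(Rs[-1]).as_matrix();p=np.mean(m,0);z=R[:,2]
x,y,zz=axes(-.355,.398);C=np.array([.7012,-.2703,.2368]);f=C-.12*x
b=p+R@[float(sys.argv[1]) if len(sys.argv)>1 else 0,0,-.0297]
print("t",s["time"],"p",np.round(p,4),"tilt",np.arcsin(np.hypot(z[0],z[1])).round(4),"brg",np.arctan2(z[1],z[0]).round(4),"by",np.arctan2(R[1,1],R[0,1]).round(4),"rel",np.round(R.T@(f-b),4),"q",np.round(s["q"],2),"g",s["grip_force"].round(1))
```

```bash
python3 chk.py
```

```text
  File "chk.py", line 10, in <module>
    print("t",s["time"],"p",np.round(p,4),"tilt",np.arcsin(np.hypot(z[0],z[1])).round(4),"brg",np.arctan2(z[1],z[0]).round(4),"by",np.arctan2(R[1,1],R[0,1]).round(4),"rel",np.round(R.T@(f-b),4),"q",np.round(s["q"],2),"g",s["grip_force"].round(1))
                                                                                                                                                                                                                             ^^^^^^^^^^^^^^^^^^^^^
AttributeError: 'float' object has no attribute 'round'
```

```bash
sed -i 's/s\["grip_force"\].round(1)/s["grip_force"]/' chk.py; python3 chk.py
```

```text
t 31.725 p [ 0.5904 -0.2291  0.3131] tilt 0.3904 brg -0.3363 by 1.2155 rel [ 0.0397 -0.0011  0.1461] q [-0.43 -0.13  1.88  0.04  1.   -1.66] g 85.54190039634705
```

Emit:
jog_arm(
  steps=[
    {"pos": [0.035,0,0.02]},
    {"pos": [0.0047,-0.001,0.05]},
    {"pos": [0,0,0.05]},
    {"pos": [0,0,0.026]},
    {},
  ],
)

```text
time: 32.35
tool_pos: [0.6057, -0.2344, 0.1587]
tcp_rot: [0.49, 2.717, -0.084]
wrist_force: [-0.5, -0.8, -3.0]
width: 0.567
grip_force: 85.3
```

Emit:
jog_arm(
  steps=[
    {},
    {},
    {},
  ],
)

```text
time: 32.72
tool_pos: [0.6081, -0.2355, 0.1645]
tcp_rot: [0.488, 2.708, -0.087]
wrist_force: [-0.8, -0.4, -4.7]
width: 0.567
grip_force: 85.4
```

```bash
python3 chk.py
```

Run:
```python
from h import *
from fit import axes
ims={c:bot.read_camera(c) for c in I}
s=bot.read_state();R=Ro.from_rotvec(s["tcp_rot"]).as_matrix();p=s["tool_pos"]
tag=p+R@[0,0,.0013-.061]
for c in I:
    q=proj(c,tag);print(c,"pred tag",np.round(q,2),"pred bore",np.round(proj(c,p+R@[0,0,-.0297]),1),
      "block",[(round(d["conf"],2),np.round(d["box"])) for d in bot.search_frame(c,"yellow_block")[:2]],"bore",[(round(d["conf"],2),np.round(d["pixel"][::-1],1)) for d in bot.spot_point(c,"yellow_block_bore")[:2]],"lens",[(round(d["conf"],2),np.round(d["pixel"][::-1],1)) for d in bot.spot_point(c,"camera_lens")[:2]],"focus",[(round(d["conf"],2),np.round(d["pixel"][::-1],1)) for d in bot.spot_point(c,"camera_focus")[:2]])
    u,v=q.astype(int);b=(u-12,v-10,u+13,v+11);w=wcen(ims[c],"yellow",b) ;print("tag seen",w)
A=cv2.resize(ims["side"][190:265,335:410],None,fx=5.33,fy=8*.99,interpolation=cv2.INTER_CUBIC)[:590,:400]
k=5
A=cv2.resize(ims["side"][180:270,330:410],None,fx=k,fy=k,interpolation=cv2.INTER_CUBIC);B=cv2.resize(ims["top"][150:240,280:360],None,fx=k,fy=k,interpolation=cv2.INTER_CUBIC)
cv2.imwrite("pics/fin.png",np.hstack([A,B])[:,:,::-1])
```

```text
t 32.975 p [ 0.6076 -0.2353  0.1635] tilt 0.3911 brg -0.3365 by 1.2155 rel [-0.0003 -0.0001  0.0009] q [-0.43  0.01  2.03  0.05  0.71 -1.67] g 85.40428876876831
side pred tag [331.37 226.2 ] pred bore [335.7 237.3] block [(0.61, array([328., 226., 349., 260.])), (0.37, array([374., 311., 388., 349.]))] bore [(0.61, array([333.5, 237.7])), (0.41, array([332.4, 255.4]))] lens [(0.92, array([383.3, 223.8]))] focus [(0.54, array([385., 223.]))]
tag seen [332.70359281 225.83732535]
top pred tag [314.49 228.92] pred bore [316.  225.3] block [(0.58, array([294., 213., 340., 231.]))] bore [(0.85, array([318.1, 224.9]))] lens [(0.74, array([329.7, 173.5]))] focus [(0.17, array([315.7, 228.9]))]
tag seen [315.22663802 225.4575725 ]
```

View pics/fin.png

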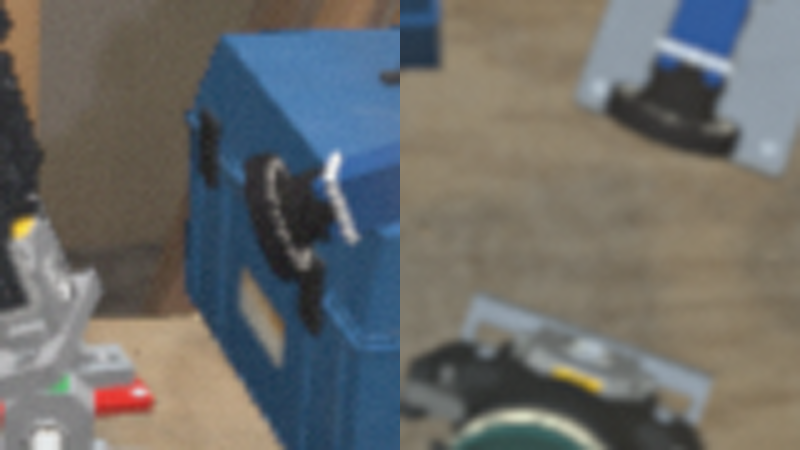

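Run:
```python
from h import *
im=bot.read_camera("top")
s=bot.read_state();R=Ro.from_rotvec(s["tcp_rot"]).as_matrix();p=s["tool_pos"]
for d in(0,.003,.006):
    L=[(-.017,-.058,0),(-.017,.058,0),(.017,-.058,0),(.017,.058,0),(-.017,.058,.012),(-.017,-.058,.012)]
    for c,o in(("top",(0,0)),("side",(0,0))):
        print(d,c,[np.round(proj(c,p+R@[a+d,b,.0013-h]),1).tolist() for a,b,h in L])
print("scan top: gradient along tool x at foot ends")
g=cv2.GaussianBlur(cv2.cvtColor(im,cv2.COLOR_RGB2GRAY),(0,0),.7).astype(np.float32);ch=im.astype(np.float32)
sat=(ch.max(2)-ch.min(2))/np.maximum(ch.max(2),1);sb=ch[...,2]-ch[...,0]
for yb in(-.054,-.05,.05,.054):
    r=[]
    for a in np.arange(-.032,-.008,.001):
        u=proj("top",p+R@[a,yb,.0013]);r.append(cv2.remap(sb,np.float32([[u[0]]]),np.float32([[u[1]]]),cv2.INTER_LINEAR)[0,0])
    print(yb,np.round(r).astype(int).tolist())
```

```text
0 top [[343.2, 223.7], [296.3, 206.8], [338.3, 236.8], [291.8, 220.0], [295.6, 208.0], [342.9, 225.0]]
0 side [[342.5, 256.8], [350.6, 237.6], [329.1, 260.4], [338.1, 241.1], [349.0, 233.4], [340.7, 252.3]]
0.003 top [[342.8, 224.8], [295.9, 207.9], [337.9, 237.9], [291.4, 221.2], [295.2, 209.1], [342.5, 226.2]]
0.003 side [[341.3, 257.2], [349.5, 237.9], [328.0, 260.7], [337.0, 241.4], [347.9, 233.7], [339.5, 252.6]]
0.006 top [[342.4, 226.0], [295.5, 209.1], [337.5, 239.1], [291.1, 222.3], [294.8, 210.3], [342.1, 227.4]]
0.006 side [[340.1, 257.5], [348.4, 238.3], [326.8, 261.1], [335.9, 241.7], [346.8, 234.0], [338.3, 253.0]]
scan top: gradient along tool x at foot ends
-0.054 [-38, -38, -38, -38, -38, -38, -38, -38, -37, -37, -36, -36, -35, -35, -34, -32, -26, -20, -13, -4, 4, 7, 11, 13]
-0.05 [-36, -36, -37, -38, -38, -38, -38, -38, -37, -37, -37, -37, -37, -36, -34, -30, -26, -18, -8, 1, 8, 14, 18, 20]
0.05 [-23, -24, -24, -24, -25, -26, -25, -25, -24, -24, -24, -24, -24, -23, -22, -20, -15, -10, -3, 4, 10, 14, 18, 21]
0.054 [-23, -24, -24, -24, -25, -24, -24, -24, -23, -23, -24, -24, -24, -24, -23, -20, -16, -10, -3, 4, 10, 15, 19, 21]
```

Emit:
jog_arm(
  steps=[
    {"pos": [-0.003,0,0.001]},
    {},
    {},
    {},
  ],
)

```text
time: 34.02
tool_pos: [0.6102, -0.2363, 0.1627]
tcp_rot: [0.489, 2.711, -0.086]
wrist_force: [0.5, 1.7, -3.6]
width: 0.566
grip_force: 85.4
```

```bash
python3 chk.py .003
```

Run:
```python
from h import *
im=bot.read_camera("side")
for c,b in(('red',(328,230,348,248)),('green',(330,250,348,262))): print(c,wcen(im,c,b))
for t in("tape_measure","coach_bolt","glue_bottle"): print(t,[(round(d["conf"],2),np.round(d["pixel"],1)) for d in bot.spot_point("side",t)[:1]])
s=bot.read_state();print(s["time"],np.abs(s["joint_vel"]).max(),s["grip_force"],s["width"])
```

```text
t 34.275 p [ 0.6103 -0.2363  0.1628] tilt 0.3906 brg -0.3364 by 1.2155 rel [-0.001  -0.0001 -0.0009] q [-0.43  0.02  2.02  0.05  0.71 -1.67] g 85.40365219116211
red [nan nan]
green [nan nan]
tape_measure [(0.91, array([389. , 276.9]))]
coach_bolt [(0.57, array([344. , 378.7]))]
glue_bottle [(0.47, array([246.4, 274. ]))]
34.475 0.0025839855305641018 85.40393829345703 0.568640097303033h.py:36: RuntimeWarning: invalid value encountered in divide
  yy,xx=np.mgrid[:480,:640];return np.array([(z*xx).sum(),(z*yy).sum()])/z.sum()
```

```bash
python3 -c "
from workcell import bot
print(bot.finish_job())"
```

```text
the job is handed in; nothing more can be done
None
```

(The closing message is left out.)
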